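# Pin the pressure barrel and tighten its lock ring

## Task

The press's pressure is set: lock it. Put the holding pin from its wooden rest through the fork of the barrel's arm, fully home in the socket below, so that the barrel cannot turn; then turn the knurled lock ring clockwise until it sits snug on its spring washer against the housing, without crushing the washer flat and without letting the barrel turn at any time. Leave the pin in place, let go of everything, and do not disturb the things round about.

Things in the scene. Friction and masses are not known exactly. Their poses are not given: they have to be found in the camera images.
- housing: Fixed green cast end-block of a bench proofing press. Origin: underside centre below the barrel's axis. Top face flat, 70 mm up, from x = -50 to +125 mm and y = -50 to +50 mm; +x points from the barrel's axis to the pin socket, +y to a low roller and bed (all lower than the top face). z up.
- seat (a point): Point on the barrel's axis, 72 mm above the table, on top of the thin dark spring washer (47 mm wide) that lies on the housing under the ring. Once the ring is on it the torque to turn the ring rises from 0.5 N m by 2.4 N m per radian. Snug: 0.9 to 1.4 N m while turning, 0.7 to 1.1 once stopped; squeezed 0.2 to 0.45 mm. Above 1.8 N m (0.7 mm) it is crushed. Let go, the ring springs back a bit, then stays.
- ring_under (a point): Underside centre of the knurled aluminium lock ring, on the barrel's axis. Ring: round, 56 mm in diameter, 26 mm tall, rim free all round. It starts 0.5 to 1.25 mm above the washer. Turned clockwise seen from above it goes down its thread 1.25 mm per radian, so it touches the washer after 0.4 to 1.0 rad. It drags with 0.4 N m and so takes an unheld barrel round with it.
- barrel (a joint): Angle of the upright steel barrel in the housing, rad: 0 at the start (the setting), positive clockwise from above; held only by 0.15 N m of friction. Its 42 mm round head lies over the ring, 102 to 114 mm above the table. A 13 mm wide setting arm reaches from it along the housing's +x, 103 to 113 mm up, and bends down 67 to 76 mm from the axis to the fork. Barrel 30 mm in diameter.
- fork (a point): Middle of the fork at the end of the setting arm, 95 mm from the barrel's axis, at the top of the prongs (84 mm above the table). The open slot between the prongs is 14 mm wide, the prongs 10 mm thick, 36 mm over both; the slot stands right over the socket.
- socket (a point): Mouth of the pin socket, a 13.2 mm round hole 25 mm deep, straight down in the housing's top face (70 mm above the table), 95 mm from the barrel's axis, below the fork.
- pin: Loose steel holding pin, 90 g, 79 mm long, upright in a pale wooden rest. Origin at the centre of its lower end, z along it to the head. Shank 12 mm in diameter with a 3 mm chamfer at the lower end, small collar at 45 mm, plain round head 22 mm in diameter from 49 to 79 mm. Put through the fork to the bottom of the socket it stops the barrel; its lower end is then 45 mm above the table, the middle of its head 108 mm.
- pin_tip (a point): Centre of the pin's lower end.
- pin_head (a point): Point on the pin's axis at the middle of its head, 63 mm above the lower end; grip it here.
- rest: Fixed pale wooden block, 70 x 70 x 45 mm, with a 14.5 mm hole 35 mm deep in the middle of its top, in which the pin stands. Origin: underside centre.
- ink_bottle: Bystander: black ink bottle, 54 mm in diameter, 130 mm tall, standing. Origin: underside centre.
- lino_block: Bystander: flat wooden printing block, 80 x 120 x 22 mm. Origin: underside centre.
- brayer: Bystander: hand ink roller lying on the table, about 160 mm long and 36 mm tall. Origin: on the table under the roller's axis.
Things that resemble listed ones, but are neither listed nor needed, are in the scene too. There is more than one size of the pin; the job needs the middle-sized.

How it is judged (in metres and radians):
On the way, in this order (a step that is already met when the one before it is completed fails the run):
1. the pin stands fully home in the socket, through the fork (horizontal distance between pin_tip and socket below 0.004 m and z of pin_tip in the frame of housing below 0.049 m and angle between pin's own z axis and vertical below 0.2 rad), for 0.2 s.
2. with the pin home, the ring is turned snug: the washer squeezed by at least 0.19 mm (all of step 1 and z of ring_under in the frame of housing below 0.07181 m), for 0.2 s.
At the end, for the whole second after the job is handed in: The pin is home in the socket (lower end within 4 mm of the socket's axis and at least 21 mm deep, leaning less than 0.2 rad) and at rest, the ring still squeezes the washer by at least 0.08 mm, and the barrel is within 0.10 rad of its setting (all of step 1 and z of ring_under in the frame of housing below 0.07192 m and value of joint barrel between -0.1 and 0.1 rad and linear speed of pin below 0.02 m/s); the robot touches nothing.
It fails at once if the barrel turns more than 0.10 rad from its setting (value of joint barrel above 0.1 rad or value of joint barrel below -0.1 rad).
It fails at once if the washer is crushed: squeezed by more than 0.75 mm (z of ring_under in the frame of housing below 0.07125 m).
It fails at once if the ink bottle is moved more than 25 mm (distance of ink_bottle from where it was at the start of the episode above 0.025 m).
It fails at once if the lino block is moved more than 25 mm (distance of lino_block from where it was at the start of the episode above 0.025 m).
It fails at once if the brayer is moved more than 25 mm (distance of brayer from where it was at the start of the episode above 0.025 m).
It also fails if it takes over 67 s, if anything falls off the work surface, if the arm or the gripper's body presses on something with over 40 N, if the wrist force passes 120 N, or if a joint passes its speed limit or range.

## Robot

A 6-joint arm with a two-finger parallel gripper is mounted at the origin on the work surface. World frame = base frame: x ahead of the robot, y to its left, z up, the work surface at z = 0. Lengths are in mm, angles in rad, forces in N, time in s.
With the tool pointing down it reaches from about 400 to 925 mm from the base axis. Payload 12.5 kg.
Tool frame: the origin (TCP) lies midway between the tips of the shut fingers; the grasp point (between the pads) lies 19 mm behind it; z points along the fingers, y is the direction in which the jaws open and shut (so a half turn about z gives the same grasp; the last joint's range is limited). The gripper opens to 95 mm and grips with 3 to 60 N. Pads are 20 mm wide; open, the fingers measure 119 mm over their backs; the gripper's body (75 mm by 180 mm) begins 59 mm behind the grasp point.
Start: joints at [1.243, 0.491, 1.559, -0, 1.092, -0.106], TCP at [137.472, 609.712, 214.661] pointing down, gripper open.
Joint ranges: [-3.1, 3.1], [-0.84, 2.19], [0.05, 2.79], [-1.13, 4.28], [0.06, 2.93], [-2.69, 2.69]. Speed limits (rad/s): [2.22, 2.22, 2.79, 3.14, 3.14, 3.14].

## Interface

Orientations are given as [roll, pitch, yaw] about the fixed x, y, z axes, in that order (R = Rz(yaw) Ry(pitch) Rx(roll)).
In Python, from cell import env gives the robot as it stands.
- The arm moves only by the tool servo_tool, never from a script. Its argument "plan" is a list of rows, each a list of 7 numbers: the shift along the tool's x, y, z in m, then the turn, a rotation vector about the tool's x, y, z in degrees, then the opening in per cent of the stroke, from 0 (shut) to 100 (fully open). In form: [[dx, dy, dz, wx, wy, wz, jaw], ...]. A call has 1 to 8 rows; each row shifts and turns the pose as measured when the row begins, along the tool's axes as they then stand; what a row does not reach is not made up. A row lasts 1/12 s, in which the tool goes at most 41.7 mm and 7.16 degrees, less where a joint would pass 70% of its speed; a pose out of reach is approached as far as the arm can. A call is refused whole if a number of a shift passes 0.0417 or a number of a turn 7.16, either way. A call with a gripper value outside its range is refused whole. The fingers move at their own pace and stop on an object; the grip force is fixed at half the most. Time passes only in rows, so rows that do not move let the fingers close. It gives the time, the measured TCP pose, the force and the opening at its end, in the units of the state.
- env.state(): the state, without advancing time (a new reading comes with each control period).
- env.read_camera(name): name is "scene" or "side" or "wrist"; returns a dict with "img" (400x640x3 uint8, blue, green, red), "intrinsics" (3x3 intrinsics, pixels), "R" (3x3) and "t" (3): a world point X has camera coordinates R X + t. Camera axes: x right, y down, z forward; pixel columns grow to the right and rows downward; lengths in mm; the calibration is good to about 2 mm. A picture is of the moment at which its call begins. There is no depth.
- env.job_done(): hands the job in, once; it reports no verdict.
The state is a dict: "t": time; "joints": joint angles; "qvel": joint speeds; "tau": joint torques, N m; "eef_pos": TCP position; "tcp_rot": TCP orientation; "ft_force": force on the tool from outside, world axes, zero at the start; "moment": the same for the moment, N m; "opening": opening from 0.0 (shut) to 1.0 (fully open).
Only numpy, scipy, OpenCV 4.12 (cv2) and the standard library are available. Lean on these libraries where they do the work, as an engineer would, in place of code of your own. Each camera call takes 0.05 s, during which the arm holds its last target. There are 200 camera calls.

## Working session

There is one attempt and no reset: what is moved stays moved. The work goes in short steps, Python scripts to look and compute and a tool call to move; the robot and the scene stay as the last step left them, time stands still between calls to the robot, and variables do not carry over. Pictures are saved under pics/ and viewed, about 8 in all and at most 12, crops included, and the job is handed in when it is done.

Besides the shell and the picture viewer there is one more tool, called after "Request:" by a JSON object that holds its "name" and its "arguments". servo_tool: Moves the arm, as the interface text tells. Its arguments: {"type":"object","properties":{"plan":{"type":"array","items":{"type":"array","items":{"type":"number"}}}},"required":["plan"]}

```bash
mkdir -p pics; ls
cat > h.py <<'E'
import numpy as np, cv2
from cell import env
def cam(n):
    c=env.read_camera(n); return c['img'],np.array(c['intrinsics']),np.array(c['R']),np.array(c['t']).ravel()
def ray(c,u,v):
    _,K,R,t=c; d=R.T@np.linalg.solve(K,[u,v,1.]); return -R.T@t,d
def onz(c,u,v,z):
    o,d=ray(c,u,v); return o+d*(z-o[2])/d[2]
def proj(c,X):
    _,K,R,t=c; p=K@(R@np.array(X,float)+t); return p[:2]/p[2]
def tri(c1,p1,c2,p2):
    o1,d1=ray(c1,*p1);o2,d2=ray(c2,*p2)
    s=np.linalg.lstsq(np.c_[d1,-d2],o2-o1,rcond=None)[0]
    a,b=o1+d1*s[0],o2+d2*s[1]; return (a+b)/2,np.linalg.norm(a-b)
E
python3 - <<'E'
from h import *
for n in('scene','side'):
    c=cam(n); cv2.imwrite(f'pics/{n}0.png',c[0]); print(n,-c[2].T@c[3],c[2][2])
print(env.state())
E
```

```text
pics
scene [1015.37111434 -295.98799712  471.82339282] [-0.69767348  0.32514752 -0.63838139]
side [134.2094953  433.16880293 483.98112559] [ 0.55499312 -0.65666166 -0.51066436]
{'t': 0.1, 'joints': array([ 1.24342012e+00,  4.91506129e-01,  1.55941922e+00, -4.86629687e-06,
        1.09165160e+00, -1.05583106e-01]), 'qvel': array([ 2.96861594e-04, -7.76366724e-04, -2.24541419e-03, -3.86492548e-05,
       -1.07433183e-03,  1.32626288e-04]), 'tau': array([ 3.19040773e-03, -6.13612533e+01, -2.58603841e+01,  6.94408687e-02,
        4.70492465e-02, -7.36622769e-05]), 'eef_pos': array([137.38549257, 609.49081514, 214.10534167]), 'tcp_rot': array([-3.14061339e+00, -9.94396642e-05,  2.91980175e+00]), 'ft_force': array([0.74897574, 0.66608348, 0.92356548]), 'moment': array([0.00921186, 0.02480313, 0.0063318 ]), 'opening': 0.9967233130620048}
```

View pics/scene0.png

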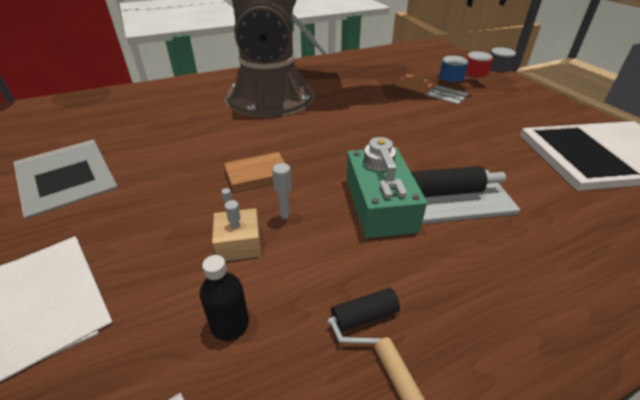

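View pics/side0.png

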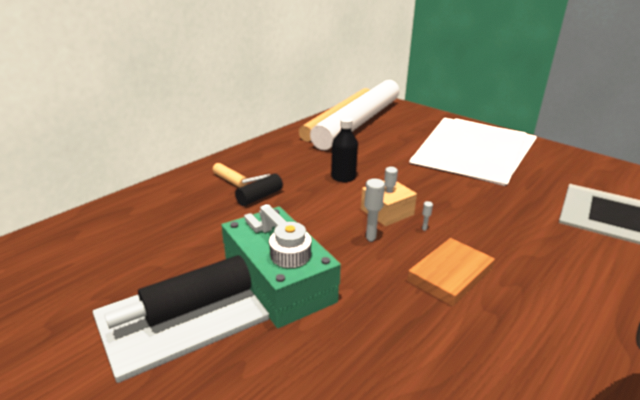

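Scene picture: three pins — the large one standing free at (283,190), a small one at (227,197), and one in the wooden rest at (232,213). The one in the rest is middle-sized and fits the description. The housing is at (385,190), with the arm and fork at (393,187). I'll confirm with enlarged crops.

Run:
```python
from h import *
a=cv2.imread('pics/scene0.png');b=cv2.imread('pics/side0.png')
f=lambda i,x,y:cv2.resize(i[y:y+75,x:x+100],(400,300),interpolation=cv2.INTER_CUBIC)
z=np.vstack([np.hstack([f(a,200,160),f(a,340,130)]),np.hstack([f(b,350,160),f(b,235,195)])])
cv2.imwrite('pics/crop1.png',z)
```

```text
(no output)
```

View pics/crop1.png

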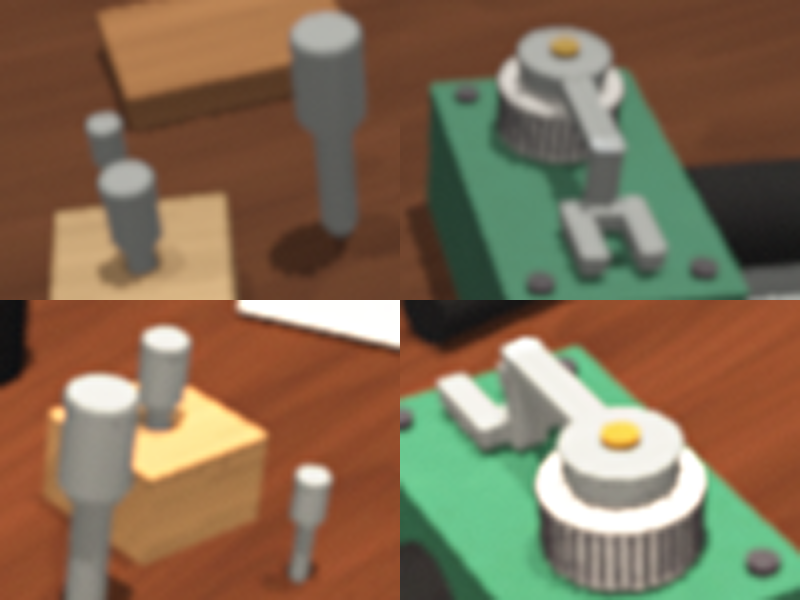

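Run:
```python
from h import *
S=cam('scene');D=cam('side')
P=lambda x,y:(340+(x-400)/4,130+y/4)
Q=lambda x,y:(235+(x-400)/4,195+(y-300)/4)
print('pin',tri(S,(231.75,204.5),D,(391.2,170)),onz(S,231.75,204.5,89),onz(D,391.2,170,89))
print('bar',tri(S,P(565,46),D,Q(620,435)),onz(S,*P(565,46),115),onz(D,*Q(620,435),115))
print('fork',onz(S,*P(614,230),84))
for n,p in dict(bl1=(466,96),bl2=(540,283),bl3=(703,268)).items(): print(n,onz(S,*P(*p),71))
for n,p in dict(b1=(763,562),b2=(570,365),b3=(402,418)).items(): print(n,onz(D,*Q(*p),71))
# green edges of housing top via corner
for n,p in dict(c1=(432,85),c2=(632,72)).items(): print(n,onz(S,*P(*p),70))
for n,p in dict(big=(325,33),small=(104,122)).items():
    u=(200+p[0]/4,160+p[1]/4); print(n,u,onz(S,*u,100),onz(S,*u,50))
print('big',tri(S,(200+325/4,160+33/4),D,(350+100/4,160+95/4)),'small',tri(S,(226,190.5),D,(350+312/4,160+177/4)))
```

```text
pin (array([ 544.59617437, -236.30341619,   86.95994858]), np.float64(2.1636415042820305)) [ 548.38004496 -236.01476155   89.        ] [ 542.52370962 -234.55448498   89.        ]
bar (array([517.89716261,  48.34489493, 115.86784701]), np.float64(2.9310921506287455)) [517.90325565  50.10160305 115.        ] [518.09036967  46.09964774 115.        ]
fork [610.21873356  21.30042183  84.        ]
bl1 [476.98707585  24.42225932  71.        ]
bl2 [614.3810673  -15.53238405  71.        ]
bl3 [634.04120285  51.74851276  71.        ]
b1 [474.17340899  22.33063403  71.        ]
b2 [612.7595245  -22.04461889  71.        ]
b3 [632.3800252   47.33255933  71.        ]
c1 [460.06044283  14.7238507   70.        ]
c2 [490.27420689 111.16242286  70.        ]
big (281.25, 168.25) [ 502.50792853 -137.26185506  100.        ] [ 433.541963   -115.91756296   50.        ]
small (226.0, 190.5) [ 524.44435597 -237.51331493  100.        ] [ 458.42823544 -229.65008156   50.        ]
big (array([ 513.79979081, -141.57606914,  109.03651238]), np.float64(1.9259878182770318)) small (array([ 461.25295887, -230.5443283 ,   52.9230111 ]), np.float64(1.6135346507358865))
```

Request:
{"name": "servo_tool", "arguments": {"plan": [[-0.029, -0.027, -0.003, 0, 0, 0, 100], [-0.029, -0.027, -0.003, 0, 0, 0, 100], [-0.029, -0.027, -0.003, 0, 0, 0, 100], [-0.029, -0.027, -0.003, 0, 0, 0, 100], [-0.029, -0.027, -0.003, 0, 0, 0, 100], [-0.029, -0.027, -0.003, 0, 0, 0, 100], [-0.029, -0.027, -0.003, 0, 0, 0, 100], [-0.029, -0.027, -0.003, 0, 0, 0, 100]]}}

```text
t: 0.87
eef_pos: [318.1, 341.8, 236.3]
tcp_rot: [-3.139, -0.001, 2.93]
ft_force: [0.3, 0.9, -0.6]
opening: 1.0
```

```bash
cat >> h.py <<'E'
from scipy.spatial.transform import Rotation as Ro
def togo(x,y,z,yaw):
    s=env.state(); r=Ro.from_euler('xyz',s['tcp_rot']); d=r.inv().apply(np.array([x,y,z])-s['eef_pos'])
    w=(r.inv()*Ro.from_euler('xyz',[np.pi,0,yaw])).as_rotvec(degrees=True)
    print('tool mm',d.round(1),'deg',w.round(2),'eef',s['eef_pos'].round(1),'rot',s['tcp_rot'].round(3),'q',s['joints'].round(2),'F',s['ft_force'].round(2),'M',s['moment'].round(3),'op',round(s['opening'],3),'t',round(s['t'],2))
E
python3 -c "
from h import *
S=cam('scene');print(onz(S,214,262,130),onz(S,228,330,0))
togo(518,48,250,2.847)"
```

```text
[ 692.67156867 -287.37393771  130.        ] [ 700.34857188 -293.02382167    0.        ]
tool mm [-253.6 -241.2  -12.4] deg [-0.18  0.02  4.61] eef [321.4 337.5 236.8] rot [-3.138  0.     2.927] q [ 0.67  0.24  1.9  -0.    1.   -0.69] F [ 3.53 -0.46  1.57] M [-0.058 -0.101 -0.003] op 1.0 t 0.92
```

Request:
{"name": "servo_tool", "arguments": {"plan": [[-0.029, -0.0275, -0.002, 0, 0, 0.5, 100], [-0.029, -0.0275, -0.002, 0, 0, 0.5, 100], [-0.029, -0.0275, -0.002, 0, 0, 0.5, 100], [-0.029, -0.0275, -0.002, 0, 0, 0.5, 100], [-0.029, -0.0275, -0.002, 0, 0, 0.5, 100], [-0.029, -0.0275, -0.002, 0, 0, 0.5, 100], [-0.029, -0.0275, -0.002, 0, 0, 0.5, 100], [-0.029, -0.0275, -0.002, 0, 0, 0.5, 100]]}}

```text
t: 1.58
eef_pos: [493.7, 62.1, 254.7]
tcp_rot: [-3.141, 0.002, 2.858]
ft_force: [0.8, 0.8, 0.3]
opening: 0.998
```

Request:
{"name": "servo_tool", "arguments": {"plan": [[-0.021, -0.02, -0.001, 0, 0, 0.5, 100], [0, 0, 0, 0, 0, 0, 100], [0, 0, 0, 0, 0, 0, 100]]}}

```text
t: 1.83
eef_pos: [511.9, 29.2, 255.5]
tcp_rot: [-3.14, 0.003, 2.841]
ft_force: [-0.5, -0.2, 0.5]
opening: 0.999
```

```bash
python3 -c "
from h import *
W=cam('wrist');cv2.imwrite('pics/w1.png',W[0]);import pickle;pickle.dump(W,open('w1.pkl','wb'));print(-W[2].T@W[3],W[2][2])
print(proj(W,[518,48,114]),proj(W,[609,21,84]),proj(W,[609,21,70]))
togo(518,48,250,2.847);togo(545,-235.5,200,2.847)"
```

```text
[443.25787539  51.7101694  425.18250014] [ 0.24507528 -0.07712849 -0.96643122]
[339.3089387  192.52596259] [337.7365231  258.79278158] [337.20606529 254.09908753]
tool mm [-0.4 19.4  5.4] deg [-0.1   0.17 -0.32] eef [511.8  29.6 255.5] rot [-3.140e+00  3.000e-03  2.841e+00] q [-0.07  0.29  1.78 -0.    1.08 -1.34] F [0.07 0.36 0.48] M [-0.048 -0.009 -0.011] op 0.998 t 1.88
tool mm [-109.9 -243.4   56.2] deg [-0.1   0.17 -0.32] eef [511.8  29.6 255.5] rot [-3.140e+00  3.000e-03  2.841e+00] q [-0.07  0.29  1.78 -0.    1.08 -1.34] F [0.07 0.36 0.48] M [-0.048 -0.009 -0.011] op 0.998 t 1.88
```

View pics/w1.png

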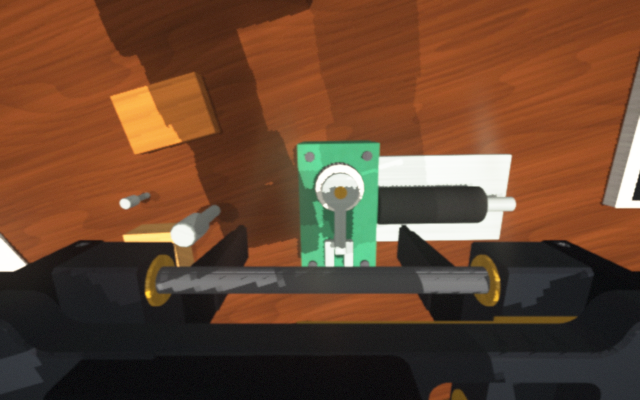

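Wrist view: the barrel head with its yellow dot is at (340,192), the arm points straight down the image to the fork at (338,250), and the housing is upright from x 298 to 380. This agrees with the prediction (339,192.5). Next I'll refine the housing pose from its green mask and move to the pin.

Run:
```python
from h import *; import pickle
W=pickle.load(open('w1.pkl','rb')); I=W[0]; h=cv2.cvtColor(I,cv2.COLOR_BGR2HSV)
y=cv2.inRange(h,(12,110,80),(30,255,255)); y[:175]=0;y[210:]=0;y[:,:325]=0;y[:,360:]=0
m=cv2.moments(y,True);u=(m['m10']/m['m00'],m['m01']/m['m00']); print(u,m['m00'],onz(W,*u,115.5))
g=cv2.inRange(h,(60,100,40),(95,255,255)); 
L=[];Rr=[]
for r in range(150,236,3):
    c=np.where(g[r])[0]
    if len(c)>5: L.append(onz(W,c[0],r,70)[:2]); Rr.append(onz(W,c[-1]+1,r,70)[:2])
for E in(L,Rr):
    E=np.array(E); d=cv2.fitLine(E.astype(np.float32),cv2.DIST_HUBER,0,.01,.01).ravel(); b=np.array([518,48]); n=np.array([-d[1],d[0]])
    print('yaw',np.arctan2(d[1],d[0]),'dist from (518,48)',(d[2:]-b)@n)
# fork prongs / slot at rows 240-262
for r in (244,250,256,262): print(r,I[r,318:362].mean(1).astype(int))
```

```text
(340.30252100840335, 192.38655462184875) 119.0 [517.81160711  49.1084282  115.5       ]
yaw -0.10015509 dist from (518,48) -41.38491827917369
yaw -0.2560956 dist from (518,48) 51.13880184627942
244 [120 145 151 151 150 141 152 216 244 248 246 238 202 174 164 153 130 119
 124 124 125 121 119 120 119 120 130 165 211 231 233 234 234 231 215 165
 139 135 137 137 145 149 152 149]
250 [148 150 151 147 147 131 139 201 238 244 245 246 245 244 243 228 189 219
 243 248 250 251 251 251 249 246 241 231 221 228 232 233 231 229 212 170
 152 153 154 155 155 154 154 153]
256 [149 147 148 146 137 118 130 194 238 244 244 245 245 245 243 228 154  99
  82  74  71  71  77  75  80 114 186 236 245 246 247 246 245 244 231 179
 157 155 157 156 157 155 155 153]
262 [147 150 149 148 146 131 129 190 236 243 243 245 244 244 242 231 177 153
 153 153 154 153 151 136 114 119 189 237 244 246 247 246 245 243 229 171
 151 151 151 153 152 138 111  97]
```

Request:
{"name": "servo_tool", "arguments": {"plan": [[-0.017, -0.037, 0, 0, 0, 0, 100], [-0.017, -0.037, 0, 0, 0, 0, 100], [-0.017, -0.037, 0, 0, 0, 0, 100], [-0.011, -0.037, 0, 0, 0, 0, 100], [0, -0.0, 0, 0, 0, 0, 100], [0, 0, 0, 0, 0, 0, 100]]}}

```text
t: 2.38
eef_pos: [526.6, -127.4, 255.7]
tcp_rot: [-3.141, 0.002, 2.854]
ft_force: [-0.5, 0.5, 0.0]
opening: 0.999
```

```bash
python3 -c "
from h import *
W=cam('wrist');cv2.imwrite('pics/w2.png',W[0]);import pickle;pickle.dump(W,open('w2.pkl','wb'))
print(proj(W,[545,-235.5,89]))
togo(545,-235.5,200,2.847)"
```

```text
[241.66501401 225.79913009]
tool mm [-48.1 -98.8  55.9] deg [-0.05  0.1   0.47] eef [ 526.7 -127.1  255.7] rot [-3.141e+00  2.000e-03  2.855e+00] q [-0.36  0.33  1.71 -0.    1.1  -1.64] F [-0.26 -0.29  0.51] M [ 0.023  0.001 -0.008] op 1.002 t 2.43
```

View pics/w2.png

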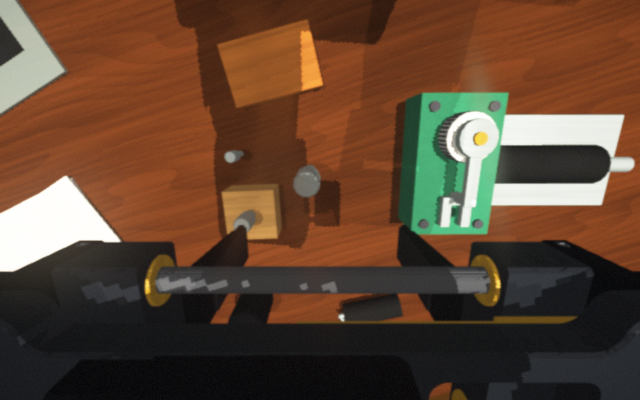

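Wrist view 2: rest at (250,212) with its pin beside it at (245,220), partly behind a finger; large pin (307,181), small pin (234,156); all four housing bolts are visible. I'll move sideways so that the pin shows clear of the fingers.

Request:
{"name": "servo_tool", "arguments": {"plan": [[0, -0.035, 0.007, 0, 0, 0, 100], [0, -0.035, 0.007, 0, 0, 0, 100], [0, -0.032, 0.006, 0, 0, 0, 100], [0, 0, 0, 0, 0, 0, 100], [0, 0, 0, 0, 0, 0, 100]]}}

```text
t: 2.85
eef_pos: [498.4, -218.4, 235.7]
tcp_rot: [3.141, 0.003, 2.868]
ft_force: [-0.4, 0.2, -0.3]
opening: 0.998
```

Run:
```python
from h import *; import pickle
W=pickle.load(open('w2.pkl','rb'));h=cv2.cvtColor(W[0],cv2.COLOR_BGR2HSV)
for p in((434,106),(495,106),(424,224),(478,224)):
    I=W[0].mean(2)[p[1]-7:p[1]+8,p[0]-7:p[0]+8]; w=np.clip(90-I,0,None); yy,xx=np.mgrid[-7:8,-7:8]
    u=(p[0]+(w*xx).sum()/w.sum(),p[1]+(w*yy).sum()/w.sum()); print('bolt',np.round(u,1),onz(W,*u,71).round(1))
y=cv2.inRange(h,(12,110,80),(30,255,255)); y[:125]=0;y[155:]=0;y[:,:465]=0;y[:,500:]=0
m=cv2.moments(y,True);u=(m['m10']/m['m00'],m['m01']/m['m00']); print('dot',u,onz(W,*u,115.5))
W1=pickle.load(open('w1.pkl','rb')); print('fork mid',onz(W1,338.8,256,84))
W=cam('wrist');pickle.dump(W,open('w3.pkl','wb'));p=proj(W,[545,-235.5,89]);q=proj(W,[545,-235.5,45]);print(p,q);togo(545,-235.5,200,2.847)
x0,y0=int(p[0])-50,int(p[1])-50
cv2.imwrite('pics/w3.png',cv2.resize(W[0][max(y0,0):y0+100,x0:x0+100],(500,500),interpolation=cv2.INTER_CUBIC));print(x0,y0)
```

```text
bolt [430.  107.5] [474.2  20.5  71. ]
bolt [nan nan] [nan nan nan]
bolt [420.1 222. ] [610.  -18.7  71. ]
bolt [473.7 222. ] [629.7  47.9  71. ]
dot (480.2344827586207, 138.09655172413792) [517.26919463  49.43505438 115.5       ]
fork mid [605.62998146  23.4204888   84.        ]
[317.91005093 232.5276314 ] [318.36994284 220.46552232]
tool mm [-49.4  -4.2  35.9] deg [0.01 0.15 1.25] eef [ 498.5 -218.1  235.8] rot [3.141e+00 3.000e-03 2.869e+00] q [-0.53  0.35  1.73  0.    1.05 -1.83] F [-0.07 -0.79  0.44] M [-0.022  0.012  0.003] op 0.999 t 2.9
267 182<stdin>:5: RuntimeWarning: invalid value encountered in scalar divide
```

View pics/w3.png

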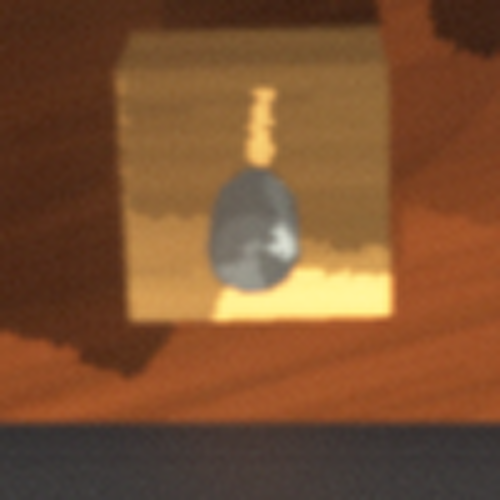

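The middle-sized pin's head top is centred at about (318,232), against a predicted (318,232.5). So the pin is at (545,-235.5), upright in the rest. Now approaching.

Request:
{"name": "servo_tool", "arguments": {"plan": [[-0.025, -0.002, 0.01, 0, 0, 0, 100], [-0.024, -0.002, 0.03, 0, 0, 0, 100], [0, 0, 0.03, 0, 0, 0, 100], [0, 0, 0.0, 0, 0, 0, 100], [0, 0, 0.0, 0, 0, 0, 100]]}}

```text
t: 3.32
eef_pos: [550.0, -226.8, 167.6]
tcp_rot: [-3.141, 0.008, 2.878]
ft_force: [0.8, -0.0, 1.0]
opening: 0.998
```

```bash
python3 -c "
from h import *
togo(545,-235.5,57,2.857)"
```

```text
tool mm [  3.4  -9.7 110.5] deg [-0.02  0.46  1.21] eef [ 550.  -226.8  167.6] rot [-3.141  0.008  2.878] q [-0.5   0.5   1.69  0.    0.94 -1.81] F [ 0.78 -0.01  0.97] M [ 0.044  0.013 -0.045] op 0.998 t 3.32
```

Request:
{"name": "servo_tool", "arguments": {"plan": [[0.003, -0.0095, 0, 0, 0.4, 1.0, 100], [0, 0, 0, 0, 0, 0, 100], [0, 0, 0.025, 0, 0, 0, 100], [0, 0, 0.02, 0, 0, 0, 100], [0, 0, 0, 0, 0, 0, 100]]}}

```text
t: 3.73
eef_pos: [546.1, -234.4, 130.2]
tcp_rot: [-3.139, 0.01, 2.861]
ft_force: [0.6, 0.0, -0.6]
opening: 0.999
```

```bash
python3 -c "
from h import *
togo(545,-235.5,57,2.857)"
```

```text
tool mm [ 1.5 -1.1 73.2] deg [-0.16  0.59  0.26] eef [ 546.1 -234.4  130.2] rot [-3.139  0.01   2.861] q [-0.52  0.54  1.73 -0.    0.86 -1.81] F [ 0.63  0.   -0.64] M [-0.016  0.004 -0.004] op 0.999 t 3.73
```

Request:
{"name": "servo_tool", "arguments": {"plan": [[0.0005, -0.001, 0.025, 0, 0.5, 0.2, 100], [0.001, 0, 0.025, 0, 0.2, 0, 100], [0, 0, 0.018, 0, 0.2, 0, 100], [0, 0, 0.005, 0, 0, 0, 100], [0, 0, 0, 0, 0, 0, 100]]}}

```text
t: 4.15
eef_pos: [547.5, -237.5, 65.0]
tcp_rot: [-3.136, 0.005, 2.856]
ft_force: [0.3, 0.1, -0.6]
opening: 1.0
```

```bash
python3 -c "
from h import *
togo(545,-235.5,57,2.857)"
```

```text
tool mm [3.  1.3 8. ] deg [-0.31  0.31 -0.05] eef [ 547.5 -237.5   65. ] rot [-3.136  0.005  2.856] q [-0.52  0.63  1.77 -0.01  0.73 -1.8 ] F [ 0.3   0.08 -0.58] M [ 0.012  0.005 -0.048] op 1.0 t 4.15
```

Request:
{"name": "servo_tool", "arguments": {"plan": [[0.003, 0.0013, 0.008, -0.3, 0.3, 0, 100], [0, 0, 0, 0, 0, 0, 60], [0, 0, 0, 0, 0, 0, 30], [0, 0, 0, 0, 0, 0, 10], [0, 0, 0, 0, 0, 0, 10], [0, 0, 0, 0, 0, 0, 0], [0, 0, 0, 0, 0, 0, 0], [0, 0, 0, 0, 0, 0, 0]]}}

```text
t: 4.82
eef_pos: [547.1, -236.7, 63.7]
tcp_rot: [-3.14, 0.009, 2.856]
ft_force: [-0.1, -0.2, 1.0]
opening: 0.565
```

Request:
{"name": "servo_tool", "arguments": {"plan": [[0, 0, 0, 0, 0, 0, 0], [0, 0, 0, 0, 0, 0, 0], [0, 0, 0, 0, 0, 0, 0]]}}

```text
t: 5.07
eef_pos: [547.1, -236.7, 63.7]
tcp_rot: [-3.14, 0.009, 2.856]
ft_force: [0.4, 1.1, 0.2]
opening: 0.358
```

```bash
python3 -c "
from h import *
togo(545,-235.5,57,2.857)"
```

```text
tool mm [2.4 0.5 6.7] deg [-0.1   0.51 -0.07] eef [ 547.1 -236.7   63.7] rot [-3.14   0.009  2.856] q [-0.52  0.63  1.78  0.    0.72 -1.8 ] F [0.36 1.11 0.23] M [ 0.055 -0.012  0.004] op 0.358 t 5.07
```

Request:
{"name": "servo_tool", "arguments": {"plan": [[0.003, 0.0005, 0.007, 0, 0.5, 0, 35], [0.002, 0.0005, 0.005, 0, 0.3, 0, 35], [0.001, 0, 0.002, 0, 0.2, 0, 35]]}}

```text
t: 5.32
eef_pos: [541.4, -233.9, 48.8]
tcp_rot: [-3.14, -0.009, 2.856]
ft_force: [-0.6, -1.0, 0.2]
opening: 0.35
```

```bash
python3 -c "
from h import *
togo(545,-235.5,57,2.857)"
```

```text
tool mm [-3.8 -0.5 -8.2] deg [-0.11 -0.54 -0.06] eef [ 541.4 -233.9   48.8] rot [-3.14  -0.009  2.856] q [-0.52  0.65  1.79 -0.01  0.71 -1.8 ] F [-0.64 -0.99  0.18] M [0.013 0.01  0.06 ] op 0.35 t 5.32
```

Request:
{"name": "servo_tool", "arguments": {"plan": [[-0.004, -0.0005, -0.008, 0, -0.5, 0, 35]]}}

```text
t: 5.4
eef_pos: [543.9, -234.9, 54.9]
tcp_rot: [-3.141, -0.005, 2.856]
ft_force: [-0.8, 0.3, -1.4]
opening: 0.35
```

```bash
cat >> h.py <<'E'
def settle(n=4):
    for _ in range(n): env.read_camera('wrist')
E
python3 -c "
from h import *
for i in range(3): settle(2);togo(545,-235.5,57,2.857)"
```

```text
tool mm [0.9 0.1 0.5] deg [-0.12  0.05 -0.06] eef [ 545.9 -235.9   57.5] rot [-3.139e+00  1.000e-03  2.856e+00] q [-0.52  0.64  1.78 -0.    0.72 -1.8 ] F [ 1.   -0.46  0.19] M [-0.001  0.038 -0.058] op 0.353 t 5.5
tool mm [0.5 0.1 0.2] deg [-0.12  0.01 -0.06] eef [ 545.5 -235.7   57.2] rot [-3.139  0.     2.856] q [-0.52  0.64  1.78 -0.    0.72 -1.8 ] F [0.21 0.47 1.17] M [ 0.023 -0.002  0.023] op 0.354 t 5.6
tool mm [ 0.2  0.  -0. ] deg [-0.12 -0.02 -0.07] eef [ 545.2 -235.6   57. ] rot [-3.14  -0.     2.856] q [-0.52  0.64  1.78 -0.    0.72 -1.8 ] F [-1.01 -0.89  0.24] M [-0.023  0.026  0.028] op 0.349 t 5.7
```

The single row followed by a hold settles to within 0.2 mm. Closing now.

Request:
{"name": "servo_tool", "arguments": {"plan": [[0, 0, 0, 0, 0, 0, 0], [0, 0, 0, 0, 0, 0, 0], [0, 0, 0, 0, 0, 0, 0], [0, 0, 0, 0, 0, 0, 0], [0, 0, 0, 0, 0, 0, 0]]}}

```text
t: 6.12
eef_pos: [545.2, -235.7, 57.1]
tcp_rot: [-3.139, -0.0, 2.856]
ft_force: [0.1, 0.0, 0.3]
opening: 0.223
```

```bash
python3 -c "
from h import *
settle(3);togo(545,-235.5,57,2.857)"
```

```text
tool mm [0.2 0.1 0.1] deg [-0.12 -0.01 -0.07] eef [ 545.2 -235.6   57.1] rot [-3.139 -0.     2.856] q [-0.52  0.64  1.78 -0.    0.72 -1.8 ] F [ 0.61 -0.33  0.05] M [-0.018 -0.012  0.07 ] op 0.218 t 6.27
```

Request:
{"name": "servo_tool", "arguments": {"plan": [[0, 0, -0.01, 0, 0, 0, 0], [0, 0, -0.025, 0, 0, 0, 0], [0, 0, -0.03, 0, 0, 0, 0], [0, 0, -0.03, 0, 0, 0, 0], [0, 0, -0.03, 0, 0, 0, 0], [0, 0, -0.02, 0, 0, 0, 0]]}}

```text
t: 6.77
eef_pos: [543.3, -234.5, 205.7]
tcp_rot: [-3.141, -0.01, 2.856]
ft_force: [-1.0, 0.2, -0.3]
opening: 0.226
```

```bash
python3 -c "
from h import *
settle(4);togo(608.9,22.5,190,2.857)"
```

```text
tool mm [  8.9 265.   12.7] deg [ 0.01 -0.65 -0.07] eef [ 542.8 -234.3  202.5] rot [ 3.141 -0.011  2.856] q [-0.52  0.46  1.65 -0.    1.04 -1.8 ] F [-0.27 -0.34 -1.5 ] M [-0.011 -0.048 -0.034] op 0.223 t 6.97
```

Request:
{"name": "servo_tool", "arguments": {"plan": [[0.002, 0.025, 0, 0, -0.5, 0, 0], [0.001, 0.037, 0, 0, -0.1, 0, 0], [0.001, 0.037, 0, 0, 0, 0, 0], [0.001, 0.037, 0, 0, 0, 0, 0], [0.001, 0.037, 0, 0, 0, 0, 0], [0.001, 0.037, 0, 0, 0, 0, 0], [0.001, 0.03, 0, 0, 0, 0, 0], [0.001, 0.015, 0, 0, 0, 0, 0]]}}

```text
t: 7.63
eef_pos: [603.0, 20.4, 190.2]
tcp_rot: [-3.14, -0.021, 2.847]
ft_force: [-0.3, -0.4, -0.6]
opening: 0.223
```

```bash
python3 -c "
from h import *
settle(4);togo(608.9,22.5,150,2.857)"
```

```text
tool mm [-5.2  7.1 40.6] deg [-0.1  -1.16 -0.61] eef [602.7  17.1 190.7] rot [-3.14  -0.02   2.846] q [-0.08  0.49  1.63  0.    1.04 -1.36] F [-0.31 -0.43 -1.  ] M [ 0.001 -0.001  0.06 ] op 0.223 t 7.83
```

Request:
{"name": "servo_tool", "arguments": {"plan": [[-0.005, 0.007, 0.012, 0, -1.2, -0.6, 0], [0, 0, 0.025, 0, 0, 0, 0]]}}

```text
t: 8.0
eef_pos: [610.8, 19.9, 155.9]
tcp_rot: [-3.141, 0.007, 2.855]
ft_force: [1.1, 0.8, -1.5]
opening: 0.222
```

```bash
python3 -c "
from h import *
settle(4);togo(608.9,22.5,150,2.857)"
```

```text
tool mm [1.2 2.7 4.6] deg [-0.12  0.06 -0.17] eef [609.3  19.6 154.6] rot [-3.139e+00  1.000e-03  2.854e+00] q [-0.08  0.53  1.66 -0.    0.94 -1.36] F [-0.93  0.26 -1.6 ] M [ 0.013 -0.051 -0.026] op 0.226 t 8.2
```

Request:
{"name": "servo_tool", "arguments": {"plan": [[0.001, 0.0027, 0.005, 0, 0, -0.2, 0]]}}

```text
t: 8.28
eef_pos: [609.9, 21.4, 151.2]
tcp_rot: [-3.14, 0.003, 2.856]
ft_force: [0.5, 0.5, -0.0]
opening: 0.223
```

Run:
```python
from h import *
settle(4);togo(608.9,22.5,150,2.857)
S=cam('scene');D=cam('side')
e=env.state()['eef_pos']; 
out=[]
for n,c in(('sc',S),('si',D)):
    T=proj(c,e-[0,0,47]); Fk=proj(c,[608.9,22.5,84]); so=proj(c,[608.9,22.5,70]); m=((T+Fk)/2).astype(int)
    x0,y0=m[0]-33,m[1]-45
    s=c[0][y0:y0+80,x0:x0+66]; out.append(cv2.resize(s,None,fx=6,fy=6,interpolation=cv2.INTER_CUBIC))
    print(n,'tip',T,'fork',Fk,'sock',so,'org',x0,y0)
cv2.imwrite('pics/f1.png',np.hstack(out))
```

```text
tool mm [0.4 0.1 0.2] deg [-0.11  0.09  0.02] eef [609.3  22.3 150.2] rot [-3.140e+00  2.000e-03  2.857e+00] q [-0.07  0.54  1.67 -0.    0.93 -1.36] F [-0.17 -0.41 -1.38] M [-0.009  0.008  0.04 ] op 0.227 t 8.48
sc tip [395.18069408 177.80737128] fork [393.67746301 186.87863904] sock [392.65915248 193.40766143] org 361 137
si tip [257.14764151 205.47128442] fork [257.87916436 216.41013025] sock [258.3224512  224.17551294] org 224 165
```

View pics/f1.png

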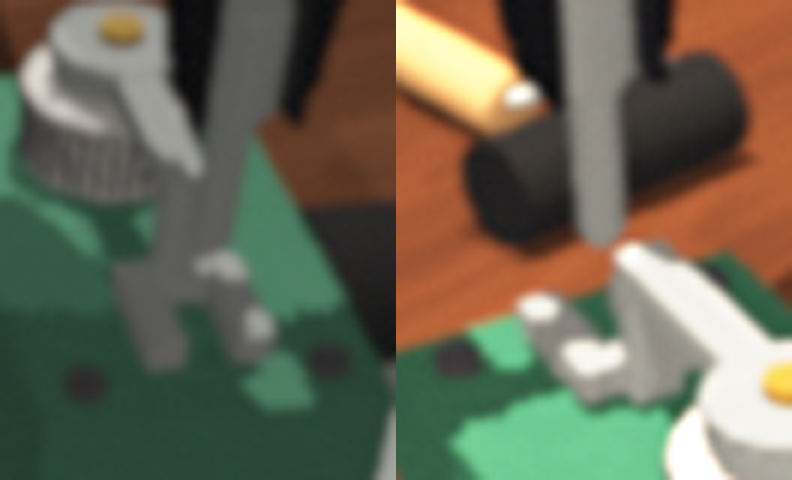

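Scene and side crop: the pin's tip (side pixel 258,205) hangs right above the fork. The slot's middle in the scene picture is at about x 393, against a predicted 393.7, so it lines up within the chamfer. Lowering in steps.

Request:
{"name": "servo_tool", "arguments": {"plan": [[0.0004, 0, 0.01, 0, 0, 0, 0], [0, 0, 0.012, 0, 0, 0, 0]]}}

```text
t: 8.75
eef_pos: [610.1, 22.4, 129.7]
tcp_rot: [-3.141, 0.007, 2.858]
ft_force: [-0.1, -0.2, 0.1]
opening: 0.218
```

```bash
python3 -c "
from h import *
settle(4);togo(608.9,22.5,92,2.857)"
```

```text
tool mm [ 1.  -0.1 37.4] deg [-0.08  0.24  0.04] eef [609.8  22.4 129.4] rot [-3.14   0.004  2.858] q [-0.07  0.56  1.69 -0.    0.89 -1.36] F [ 0.32  0.6  -0.57] M [-0.045  0.049 -0.003] op 0.221 t 8.95
```

Request:
{"name": "servo_tool", "arguments": {"plan": [[0.001, 0, 0.01, 0, 0.2, 0, 0]]}}

```text
t: 9.03
eef_pos: [609.9, 22.7, 120.9]
tcp_rot: [-3.141, 0.004, 2.858]
ft_force: [0.0, 0.1, -1.0]
opening: 0.223
```

```bash
python3 -c "
from h import *
settle(4);togo(608.9,22.5,92,2.857)"
```

```text
tool mm [-0.2 -0.1 27.1] deg [-0.09  0.01  0.04] eef [608.7  22.7 119.1] rot [-3.14   0.     2.858] q [-0.07  0.58  1.7  -0.    0.87 -1.36] F [-0.84 -0.04 -1.12] M [ 0.004 -0.015  0.031] op 0.225 t 9.23
```

Request:
{"name": "servo_tool", "arguments": {"plan": [[0.0005, 0, 0.006, 0, 0, 0, 0]]}}

```text
t: 9.32
eef_pos: [608.9, 22.8, 114.0]
tcp_rot: [-3.14, 0.002, 2.858]
ft_force: [-0.9, 0.3, -0.8]
opening: 0.226
```

```bash
python3 -c "
from h import *
settle(4);togo(608.9,22.5,92,2.857)"
```

```text
tool mm [-0.8 -0.1 21. ] deg [-0.09 -0.01  0.04] eef [608.2  22.8 113. ] rot [-3.14  -0.     2.858] q [-0.07  0.58  1.7  -0.    0.86 -1.36] F [-0.09 -0.21 -1.66] M [-0.029 -0.014  0.024] op 0.224 t 9.52
```

The tip is now at z 66, inside the socket mouth, with no side force.

Request:
{"name": "servo_tool", "arguments": {"plan": [[-0.0005, 0, 0.008, 0, 0, 0, 0]]}}

```text
t: 9.6
eef_pos: [609.3, 22.7, 106.1]
tcp_rot: [-3.14, 0.002, 2.858]
ft_force: [-1.1, -0.7, 0.6]
opening: 0.225
```

```bash
python3 -c "
from h import *
settle(4);togo(608.9,22.5,92,2.857)"
```

```text
tool mm [-0.4 -0.1 12.7] deg [-0.1  -0.04  0.04] eef [608.6  22.7 104.7] rot [-3.140e+00 -1.000e-03  2.858e+00] q [-0.07  0.59  1.71 -0.    0.84 -1.36] F [ 0.47 -0.28 -0.8 ] M [ 0.004  0.009 -0.033] op 0.228 t 9.8
```

Request:
{"name": "servo_tool", "arguments": {"plan": [[0, 0, 0.007, 0, 0, 0, 0]]}}

```text
t: 9.88
eef_pos: [609.2, 22.7, 98.5]
tcp_rot: [-3.14, 0.001, 2.858]
ft_force: [-0.7, -0.1, -0.3]
opening: 0.224
```

```bash
python3 -c "
from h import *
settle(4);togo(608.9,22.5,92,2.857)"
```

```text
tool mm [-0.5 -0.1  5.4] deg [-0.1  -0.06  0.04] eef [608.5  22.7  97.4] rot [-3.140e+00 -1.000e-03  2.858e+00] q [-0.07  0.6   1.71 -0.    0.83 -1.36] F [-0.22 -0.48 -1.25] M [ 0.017 -0.032  0.004] op 0.221 t 10.08
```

Request:
{"name": "servo_tool", "arguments": {"plan": [[-0.0003, 0, 0.005, 0, 0, 0, 0]]}}

```text
t: 10.17
eef_pos: [609.2, 22.6, 93.0]
tcp_rot: [-3.14, 0.0, 2.858]
ft_force: [-0.6, -1.1, -0.1]
opening: 0.224
```

```bash
python3 -c "
from h import *
settle(4);togo(608.9,22.5,92,2.857)"
```

```text
tool mm [-0.2 -0.   0.2] deg [-0.1  -0.07  0.03] eef [608.7  22.6  92.2] rot [-3.140e+00 -1.000e-03  2.858e+00] q [-0.07  0.61  1.72 -0.    0.82 -1.36] F [ 0.05  0.05 -1.25] M [-0.078 -0.044 -0.014] op 0.225 t 10.37
```

Request:
{"name": "servo_tool", "arguments": {"plan": [[0, 0, 0.001, 0, 0, 0, 0]]}}

```text
t: 10.45
eef_pos: [609.1, 22.5, 91.7]
tcp_rot: [-3.14, -0.0, 2.858]
ft_force: [-1.3, -0.6, 15.0]
opening: 0.221
```

```bash
python3 -c "
from h import *
settle(4);togo(608.9,22.5,92,2.857)"
```

```text
tool mm [ 0.1 -0.1 -0.1] deg [-0.09 -0.02  0.03] eef [609.   22.5  91.9] rot [-3.14  -0.     2.858] q [-0.07  0.61  1.72 -0.    0.81 -1.36] F [-0.77 -0.4   6.01] M [-0.148  0.286 -0.04 ] op 0.223 t 10.65
```

Seated on the bottom (6 N at z 91.9). Releasing and rising.

Request:
{"name": "servo_tool", "arguments": {"plan": [[0, 0, 0, 0, 0, 0, 80], [0, 0, 0, 0, 0, 0, 80], [0, 0, 0, 0, 0, 0, 80], [0, 0, 0, 0, 0, 0, 80], [0, 0, 0, 0, 0, 0, 80], [0, 0, 0, 0, 0, 0, 80]]}}

```text
t: 11.15
eef_pos: [609.1, 22.7, 92.0]
tcp_rot: [-3.14, 0.0, 2.858]
ft_force: [0.3, -0.0, -0.9]
opening: 0.589
```

Request:
{"name": "servo_tool", "arguments": {"plan": [[0, 0, -0.01, 0, 0, 0, 100], [0, 0, -0.02, 0, 0, 0, 100], [0, 0, -0.02, 0, 0, 0, 100], [0, 0, -0.02, 0, 0, 0, 100], [0, 0, -0.01, 0, 0, 0, 100]]}}

```text
t: 11.57
eef_pos: [607.9, 22.9, 174.5]
tcp_rot: [-3.139, -0.006, 2.858]
ft_force: [0.1, 0.4, 0.7]
opening: 0.938
```

```bash
python3 -c "
from h import *
settle(4);togo(517.7,49.2,160,2.857+.8)"
```

```text
tool mm [92.9  0.2 12.1] deg [ 3.000e-02 -5.300e-01 -4.581e+01] eef [607.   23.  171.3] rot [-3.138 -0.009  2.857] q [-0.07  0.51  1.65 -0.    0.99 -1.36] F [-0.23 -0.93 -0.03] M [-0.009 -0.007  0.027] op 0.994 t 11.77
```

Request:
{"name": "servo_tool", "arguments": {"plan": [[0.02, 0, 0.003, 0, 0, 0, 72], [0.035, 0, 0.003, 0, 0, 0, 72], [0.028, 0, 0.002, 0, 0, 0, 72], [0.008, 0, 0, 0, 0, 0, 72]]}}

```text
t: 12.1
eef_pos: [515.7, 48.4, 158.0]
tcp_rot: [-3.137, -0.015, 2.856]
ft_force: [1.2, 0.1, 0.6]
opening: 0.774
```

Request:
{"name": "servo_tool", "arguments": {"plan": [[0, 0, 0, 0, 0, -6, 72], [0, 0, 0, 0, 0, -7, 72], [0, 0, 0, 0, 0, -7, 72], [0, 0, 0, 0, 0, -7, 72], [0, 0, 0, 0, 0, -7, 72], [0, 0, 0, 0, 0, -6, 72], [0, 0, 0, 0, 0, -4, 72]]}}

```text
t: 12.68
eef_pos: [512.3, 48.9, 151.6]
tcp_rot: [3.128, -0.024, -2.633]
ft_force: [-0.4, 1.1, -0.4]
opening: 0.723
```

Run:
```python
from h import *
settle(4);togo(517.7,49.2,140,2.857+.8)
W=cam('wrist');cv2.imwrite('pics/w5.png',W[0]);h=cv2.cvtColor(W[0],cv2.COLOR_BGR2HSV)
p=proj(W,[517.7,49.2,115.5]);print(p)
```

```text
tool mm [-5.2 -2.5 11.8] deg [ 0.75 -1.36 -0.93] eef [512.3  49.  152. ] rot [ 3.129 -0.024 -2.642] q [-0.03  0.42  1.88 -0.    0.86 -2.1 ] F [ 0.24 -0.35 -0.41] M [0.042 0.031 0.017] op 0.72 t 12.88
[317.10919258 230.06748613]
```

View pics/w5.png

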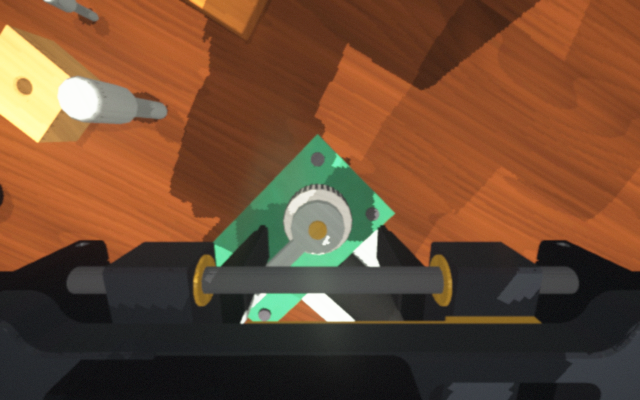

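The yellow dot on the barrel is at (318,230), against a predicted (317,230). The jaws straddle the ring, and the arm stays clear of the fingers. Trimming position, then descending.

Request:
{"name": "servo_tool", "arguments": {"plan": [[-0.005, -0.0025, 0.005, 0.7, -1.3, -0.9, 72]]}}

```text
t: 13.02
eef_pos: [518.1, 49.1, 147.4]
tcp_rot: [3.141, -0.0, -2.629]
ft_force: [0.5, -0.2, 0.5]
opening: 0.721
```

```bash
python3 -c "
from h import *
settle(4);togo(517.7,49.2,76,2.857+.8)"
```

```text
tool mm [-0.2 -0.1 71. ] deg [ 0.07 -0.1  -0.1 ] eef [517.6  49.2 147. ] rot [ 3.140e+00 -2.000e-03 -2.628e+00] q [-0.03  0.43  1.89  0.    0.82 -2.12] F [ 0.56 -0.35 -0.89] M [ 0.11  0.08 -0.02] op 0.72 t 13.22
```

Request:
{"name": "servo_tool", "arguments": {"plan": [[0, 0, 0.015, 0, 0, 0, 72], [0, 0, 0.02, 0, 0, 0, 72]]}}

```text
t: 13.38
eef_pos: [519.2, 49.2, 114.7]
tcp_rot: [-3.14, 0.003, -2.63]
ft_force: [-0.6, -0.0, 0.1]
opening: 0.718
```

```bash
python3 -c "
from h import *
settle(4);togo(517.7,49.2,76,2.857+.8)"
```

```text
tool mm [ 0.8  0.5 38.2] deg [ 0.    0.02 -0.19] eef [518.6  49.2 114.2] rot [ 3.142  0.    -2.63 ] q [-0.03  0.48  1.92  0.    0.74 -2.12] F [0.75 0.43 0.15] M [0.061 0.052 0.041] op 0.72 t 13.58
```

Request:
{"name": "servo_tool", "arguments": {"plan": [[0.0008, 0.0005, 0.012, 0, 0, -0.2, 72], [0.0005, 0, 0.013, 0, 0, 0, 72]]}}

```text
t: 13.75
eef_pos: [519.2, 49.0, 92.6]
tcp_rot: [-3.139, 0.005, -2.627]
ft_force: [0.0, 0.6, -0.6]
opening: 0.723
```

```bash
python3 -c "
from h import *
settle(4);togo(517.7,49.2,76,2.857+.8)"
```

```text
tool mm [ 1.   0.9 16.3] deg [-0.12  0.22 -0.02] eef [518.9  48.9  92.3] rot [-3.139  0.004 -2.627] q [-0.03  0.51  1.94  0.    0.69 -2.12] F [-0.7  -0.52  0.69] M [0.03  0.062 0.003] op 0.718 t 13.95
```

Request:
{"name": "servo_tool", "arguments": {"plan": [[0.001, 0.0009, 0.008, -0.1, 0.2, 0, 72]]}}

```text
t: 14.03
eef_pos: [518.7, 49.2, 86.0]
tcp_rot: [-3.14, 0.003, -2.627]
ft_force: [0.2, 0.3, 0.1]
opening: 0.721
```

```bash
python3 -c "
from h import *
settle(4);togo(517.7,49.2,76,2.857+.8)"
```

```text
tool mm [ 0.  -0.1  8.5] deg [-0.02  0.02 -0.02] eef [517.7  49.3  84.5] rot [-3.141  0.    -2.627] q [-0.03  0.52  1.95 -0.    0.67 -2.12] F [0.97 0.37 0.41] M [ 0.101  0.031 -0.047] op 0.719 t 14.23
```

Request:
{"name": "servo_tool", "arguments": {"plan": [[0, 0, 0.008, 0, 0, 0, 72]]}}

```text
t: 14.32
eef_pos: [518.4, 49.3, 77.4]
tcp_rot: [-3.14, 0.002, -2.626]
ft_force: [1.2, -0.2, 0.4]
opening: 0.72
```

```bash
python3 -c "
from h import *
settle(4);togo(517.7,49.2,76,2.857+.8)"
```

```text
tool mm [-0.1 -0.1  0.2] deg [-0.01 -0.02 -0.02] eef [517.6  49.2  76.2] rot [-3.141 -0.    -2.627] q [-0.03  0.54  1.95 -0.    0.65 -2.12] F [ 0.9   0.74 -0.42] M [ 0.065  0.012 -0.015] op 0.722 t 14.52
```

Great. Closing on the ring.

Request:
{"name": "servo_tool", "arguments": {"plan": [[0, 0, 0, 0, 0, 0, 0], [0, 0, 0, 0, 0, 0, 0], [0, 0, 0, 0, 0, 0, 0], [0, 0, 0, 0, 0, 0, 0], [0, 0, 0, 0, 0, 0, 0]]}}

```text
t: 14.93
eef_pos: [518.1, 48.5, 76.5]
tcp_rot: [-3.14, 0.0, -2.627]
ft_force: [0.0, 0.7, -1.2]
opening: 0.581
```

```bash
python3 -c "
from h import *
settle(3);togo(517.7,49.2,76,2.857+.8)"
```

```text
tool mm [0.  0.8 0.4] deg [-0.08  0.01 -0.  ] eef [518.1  48.6  76.4] rot [-3.14   0.    -2.626] q [-0.03  0.54  1.95 -0.    0.65 -2.12] F [-0.04 -0.34 -1.07] M [ 0.084  0.083 -0.082] op 0.58 t 15.08
```

Request:
{"name": "servo_tool", "arguments": {"plan": [[0, 0, 0, 0, 0, 4, 0], [0, 0, 0.0001, 0, 0, 5, 0], [0, 0, 0.0001, 0, 0, 5, 0], [0, 0, 0.0001, 0, 0, 4, 0]]}}

```text
t: 15.42
eef_pos: [518.2, 48.3, 76.1]
tcp_rot: [-3.139, 0.001, -2.947]
ft_force: [0.8, -1.2, -0.3]
opening: 0.583
```

```bash
python3 -c "
from h import *
for i in range(2): settle(2);togo(518.1,48.6,76.4,2.857+.8)"
```

```text
tool mm [ 0.1  0.3 -0.3] deg [-1.50e-01  1.00e-02 -1.82e+01] eef [518.2  48.4  76.1] rot [-3.139e+00  1.000e-03 -2.944e+00] q [-0.03  0.54  1.95 -0.    0.65 -1.8 ] F [-1.03 -2.11 -1.86] M [-0.214 -0.004  0.059] op 0.585 t 15.52
tool mm [ 0.1  0.3 -0.3] deg [-1.400e-01  1.000e-02 -1.802e+01] eef [518.2  48.4  76.1] rot [-3.139e+00  1.000e-03 -2.941e+00] q [-0.03  0.54  1.95 -0.    0.65 -1.8 ] F [-0.52 -2.17 -1.65] M [-0.168  0.003  0.009] op 0.588 t 15.62
```

Request:
{"name": "servo_tool", "arguments": {"plan": [[0, 0, 0.0001, 0, 0, 3, 0], [0, 0, 0.0001, 0, 0, 3, 0], [0, 0, 0.0001, 0, 0, 3, 0]]}}

```text
t: 15.87
eef_pos: [518.3, 48.2, 75.9]
tcp_rot: [-3.139, 0.001, -3.092]
ft_force: [-0.9, -1.4, -0.8]
opening: 0.588
```

```bash
python3 -c "
from h import *
s=env.state();print(s['moment'],s['tau'][5]);togo(518.1,48.6,76.4,2.857+.8);settle(2);togo(518.1,48.6,76.4,2.857+.8);print(env.state()['tau'][5])"
```

```text
[-1.46719084e-01  3.06746545e-04  4.34851124e-01] -0.6660949811339378
tool mm [ 0.2  0.4 -0.5] deg [ -0.17   0.03 -26.7 ] eef [518.3  48.2  75.9] rot [-3.139e+00  1.000e-03 -3.092e+00] q [-0.03  0.54  1.95 -0.    0.65 -1.65] F [-0.88 -1.43 -0.79] M [-0.147  0.     0.435] op 0.588 t 15.87
tool mm [ 0.2  0.4 -0.5] deg [ -0.17   0.03 -26.67] eef [518.3  48.2  75.9] rot [-3.139e+00  1.000e-03 -3.092e+00] q [-0.03  0.54  1.95 -0.    0.65 -1.65] F [ 0.13 -0.78 -0.98] M [-0.118 -0.025  0.152] op 0.58 t 15.97
1.0971826314926147
```

Request:
{"name": "servo_tool", "arguments": {"plan": [[0, 0, 0.0001, 0, 0, 2.5, 0], [0, 0, 0.0001, 0, 0, 2.5, 0]]}}

```text
t: 16.13
eef_pos: [518.3, 48.2, 75.8]
tcp_rot: [-3.139, 0.001, 3.111]
ft_force: [-0.1, -0.6, -0.6]
opening: 0.589
```

```bash
python3 -c "
from h import *
togo(518.1,48.6,76.4,2.857+.8);settle(2);togo(518.1,48.6,76.4,2.857+.8)"
```

```text
tool mm [ 0.2  0.4 -0.6] deg [-1.900e-01  3.000e-02 -3.128e+01] eef [518.3  48.2  75.8] rot [-3.139e+00  1.000e-03  3.111e+00] q [-0.03  0.54  1.95 -0.    0.65 -1.57] F [-0.07 -0.6  -0.62] M [-0.082  0.064  0.667] op 0.589 t 16.13
tool mm [ 0.2  0.4 -0.6] deg [-1.900e-01  3.000e-02 -3.126e+01] eef [518.3  48.2  75.8] rot [-3.139e+00  1.000e-03  3.111e+00] q [-0.03  0.54  1.95 -0.    0.65 -1.57] F [ 0.08 -1.33 -0.06] M [-0.148 -0.001  0.4  ] op 0.58 t 16.23
```

Request:
{"name": "servo_tool", "arguments": {"plan": [[0, 0, 0.0001, 0, 0, 2.5, 0], [0, 0, 0.0001, 0, 0, 2.5, 0]]}}

```text
t: 16.4
eef_pos: [518.3, 48.1, 75.7]
tcp_rot: [-3.138, 0.002, 3.032]
ft_force: [-0.0, -1.5, 0.6]
opening: 0.582
```

```bash
python3 -c "
from h import *
togo(518.1,48.6,76.4,2.857+.8);settle(2);togo(518.1,48.6,76.4,2.857+.8)"
```

```text
tool mm [ 0.3  0.5 -0.7] deg [ -0.21   0.05 -35.8 ] eef [518.3  48.1  75.7] rot [-3.138e+00  2.000e-03  3.032e+00] q [-0.03  0.54  1.95 -0.01  0.65 -1.49] F [-0.02 -1.48  0.62] M [-0.126  0.037  0.818] op 0.582 t 16.4
tool mm [ 0.2  0.5 -0.7] deg [ -0.21   0.04 -35.8 ] eef [518.3  48.1  75.7] rot [-3.138e+00  2.000e-03  3.032e+00] q [-0.03  0.54  1.95 -0.01  0.65 -1.49] F [-0.03 -1.75 -0.3 ] M [-0.207  0.039  0.622] op 0.587 t 16.5
```

Past contact: turning torque is 0.67 N m, then 0.82. About 7° more for snug.

Request:
{"name": "servo_tool", "arguments": {"plan": [[0, 0, 0.0001, 0, 0, 2, 0], [0, 0, 0.0001, 0, 0, 2.5, 0]]}}

```text
t: 16.67
eef_pos: [518.3, 48.0, 75.6]
tcp_rot: [-3.138, 0.002, 2.962]
ft_force: [-1.0, -1.3, -0.0]
opening: 0.583
```

```bash
python3 -c "
from h import *
togo(518.1,48.6,76.4,2.857+.8);settle(2);togo(518.1,48.6,76.4,2.857+.8)"
```

```text
tool mm [ 0.3  0.5 -0.8] deg [ -0.24   0.05 -39.81] eef [518.3  48.   75.6] rot [-3.138e+00  2.000e-03  2.962e+00] q [-0.03  0.54  1.95 -0.01  0.65 -1.42] F [-0.95 -1.27 -0.03] M [-0.117  0.076  0.993] op 0.583 t 16.67
tool mm [ 0.3  0.5 -0.8] deg [ -0.23   0.05 -39.84] eef [518.3  48.1  75.6] rot [-3.138e+00  2.000e-03  2.962e+00] q [-0.03  0.54  1.95 -0.01  0.65 -1.42] F [-0.94 -1.77  0.5 ] M [-0.14   0.031  0.743] op 0.584 t 16.77
```

Request:
{"name": "servo_tool", "arguments": {"plan": [[0, 0, 0.0001, 0, 0, 1.5, 0], [0, 0, 0.0001, 0, 0, 1.5, 0]]}}

```text
t: 16.93
eef_pos: [518.3, 48.0, 75.5]
tcp_rot: [-3.138, 0.003, 2.914]
ft_force: [-0.4, -2.6, 0.9]
opening: 0.583
```

```bash
python3 -c "
from h import *
togo(518.1,48.6,76.4,2.857+.8);settle(2);togo(518.1,48.6,76.4,2.857+.8)"
```

```text
tool mm [ 0.3  0.5 -0.9] deg [ -0.25   0.06 -42.58] eef [518.3  48.   75.5] rot [-3.138e+00  3.000e-03  2.914e+00] q [-0.03  0.54  1.95 -0.01  0.65 -1.37] F [-0.42 -2.64  0.92] M [-0.133  0.106  1.051] op 0.583 t 16.93
tool mm [ 0.3  0.5 -0.9] deg [ -0.25   0.06 -42.61] eef [518.3  48.   75.5] rot [-3.138e+00  3.000e-03  2.913e+00] q [-0.03  0.54  1.95 -0.01  0.65 -1.37] F [-0.73 -1.3   1.68] M [-0.195  0.069  0.988] op 0.581 t 17.03
```

Snug: 1.05 N m while turning and 0.99 once stopped, about 0.3 mm of squeeze. Holding briefly, then letting go.

```bash
python3 -c "
from h import *
settle(5);togo(518.1,48.6,150,2.857+.8)"
```

```text
tool mm [  0.1   0.3 -74.5] deg [ -0.24   0.06 -42.6 ] eef [518.3  48.   75.5] rot [-3.138e+00  2.000e-03  2.913e+00] q [-0.03  0.54  1.95 -0.01  0.65 -1.37] F [-0.94 -1.56  2.48] M [-0.211  0.12   0.893] op 0.589 t 17.28
```

Request:
{"name": "servo_tool", "arguments": {"plan": [[0, 0, 0, 0, 0, 0, 72], [0, 0, 0, 0, 0, 0, 72], [0, 0, 0, 0, 0, 0, 72], [0, 0, 0, 0, 0, 0, 72]]}}

```text
t: 17.62
eef_pos: [518.5, 48.5, 75.4]
tcp_rot: [-3.14, 0.002, 2.909]
ft_force: [0.1, -0.7, 0.6]
opening: 0.713
```

Request:
{"name": "servo_tool", "arguments": {"plan": [[0, 0, -0.01, 0, 0, 0, 72], [0, 0, -0.02, 0, 0, 0, 72], [0, 0, -0.03, 0, 0, 0, 72], [0, 0, -0.03, 0, 0, 0, 72], [0, 0, -0.03, 0, 0, 0, 72], [0, 0, -0.02, 0, 0, 0, 72]]}}

```text
t: 18.12
eef_pos: [516.0, 49.1, 219.8]
tcp_rot: [-3.139, -0.007, 2.906]
ft_force: [0.2, -0.4, 0.3]
opening: 0.718
```

Run:
```python
from h import *
settle(4);togo(518.1,48.6,200,2.857)
S=cam('scene');D=cam('side')
c=[cv2.resize(i[0][y:y+100,x:x+100],(400,400),interpolation=cv2.INTER_CUBIC) for i,x,y in((S,340,120),(D,225,170))]
cv2.imwrite('pics/end.png',np.hstack(c))
for i in(S,D): print(proj(i,[608.9,22.5,124]))
```

```text
tool mm [-2.7  0.2 16.9] deg [-0.16 -0.49  2.83] eef [515.6  49.1 216.9] rot [-3.139 -0.009  2.906] q [-0.03  0.34  1.81 -0.    1.   -1.37] F [ 0.13  0.28 -0.45] M [0.016 0.043 0.047] op 0.721 t 18.32
[396.75156263 167.16867366]
[256.56391614 193.36995665]
```

View pics/end.png

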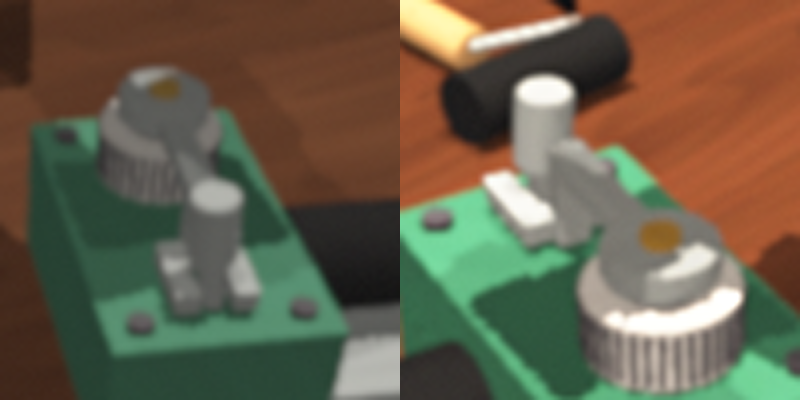

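Run:
```python
from h import *
S=cam('scene');D=cam('side')
print(tri(S,(394,168.7),D,(261.1,193)))
x,e=tri(S,(340+165/4,120+88/4),D,(225+(660-400)/4,170+235/4)); print('dot',x,e)
togo(518,48,200,2.857);print(env.state()['qvel'].round(4))
```

```text
(array([607.80828139,  16.55881653, 122.36110275]), np.float64(2.8555372069182994))
dot [518.52763084  47.88418393 115.32083014] 3.18102837448937
tool mm [-3.  -0.3 15.4] deg [-0.21 -0.67  2.83] eef [515.4  49.  215.4] rot [-3.138 -0.012  2.906] q [-0.03  0.34  1.81 -0.    1.   -1.37] F [-0.1   0.03 -0.95] M [-0.039 -0.005  0.002] op 0.722 t 18.52
[-0.0007  0.0015 -0.0066 -0.0002  0.0033 -0.0004]
```

```bash
python3 -c "
from h import *
print(env.job_done())"
```

```text
the job is handed in; nothing more can be done
None
```

The lock is set and handed in at about 18.5 s of the 67 s; no verdict was reported. I took the middle-sized pin from the rest and put it through the fork, then turned the lock ring clockwise about 43° until it was snug.

- **Pin:** it met no side force on the way down and touched bottom at the expected depth, with 15 N at contact and 6 N settled. At the end its head top measured about 122 mm up, against 124 expected, which is within camera error.
- **Ring:** the washer was met at about 27°. The torque was 1.05 N m while turning, 0.99 just after stopping and 0.89 after a further hold. That works out to about 0.3 mm of squeeze while held. I did not measure the squeeze again after the ring sprang back on release.
- **Disagreement:** the final views show the pin's head about 5–6 mm off its expected spot, in the clockwise direction. I read this as the pin leaning about 0.06 rad in the socket's play under the barrel's load. From that I estimate the barrel turned about 0.03–0.04 rad. Both are inside the limits, but neither was measured directly.
- **Surroundings:** the gripper is clear of everything with no force on it. I saw no contact with the bottle, lino block or brayer, but I did not measure their positions again at the end.

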